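# Locate a battery module on the inclined test bed

## Robot

A 6-joint arm with a two-finger parallel gripper is mounted at the origin on the work surface. World frame = base frame: x ahead of the robot, y to its left, z up, the work surface at z = 0. Lengths are in mm, angles in rad, forces in N, time in s.
With the tool pointing down it reaches from about 275 to 1000 mm from the base axis. Payload 8.4 kg.
Tool frame: the origin (TCP) lies midway between the tips of the shut fingers; the grasp point (between the pads) lies 19 mm behind it; z points along the fingers, y is the line along which they close (so a half turn about z gives the same grasp; the last joint's range is limited). The gripper opens to 85 mm and grips with 20 to 120 N. Pads are 22 mm wide; open, the fingers measure 114 mm over their backs; the gripper's body (76 mm by 85 mm) begins 54 mm behind the grasp point. The pads swing forward as they close: fully open they stand 13 mm farther back than shut.
Start: joints at [1.144, 0.353, 1.633, -0, 1.155, -0.002], TCP at [257.585, 569.454, 231.281] pointing down, gripper open.
Joint ranges: [-2.63, 2.63], [-0.92, 2.1], [0.06, 2.66], [-1.3, 4.44], [0, 2.69], [-3.02, 3.02]. Speed limits (rad/s): [2.22, 2.22, 2.79, 3.14, 3.14, 3.14].

## Interface

Orientations are given as a unit quaternion [w, x, y, z].
In Python, from plant import ctrl gives the robot as it stands.
- The arm moves only by the tool jog_arm, never from a script. Its argument "motion" is a list of rows, each a list of 2 entries, a list of its own where there are three numbers: the shift along the tool's x, y, z scaled (see below), then the turn, a rotation vector about the tool's x, y, z scaled (see below). A call has 1 to 8 rows; each row is the pose to reach, as a shift and turn from the pose commanded when the call began, along the tool's axes at that moment; what a row does not reach only later rows make up. The controller multiplies each number of a shift by 20 cm and each number of a turn by 45 degrees. A row lasts 1/12 s, in which the tool goes at most 41.7 mm and 7.16 degrees, less where a joint would pass 70% of its speed; a pose out of reach is approached as far as the arm can. A call with a number of a shift or a turn outside -1 to 1 is refused whole. A call with a gripper value outside its range is refused whole. "claw" is the closure, from -1 (fully open) to 1 (shut), set as the call begins (left out, the last holds). The fingers move at their own pace and stop on an object; the grip force is fixed at half the most. Time passes only in rows, so rows that repeat a pose let the fingers close. It gives the time, the measured TCP pose, the force, the opening and the grip force at its end, in the units of the state.
- ctrl.state(): the state, without advancing time (a new reading comes with each control period).
- ctrl.snapshot(name): name is "scene" or "top" or "wrist"; returns a dict with "frame" (480x640x3 uint8, red, green, blue), "fx", "fy", "cx", "cy" (pixels), "camera_from_world" (4x4, takes a point from world to camera coordinates); the wrist camera has in their place "hand_eye" (4x4, takes a point from camera to tool coordinates, whose origin is the TCP and whose axes are the flange's). Camera axes: x right, y down, z forward; pixel columns grow to the right and rows downward; lengths in mm; the calibration is good to about 2 mm. A picture is of the moment at which its call begins: read the wrist's pose just before it. There is no depth.
- ctrl.sign_off(): hands the job in; it is judged then, once.
The state is a dict: "time_s": time; "joint_pos": joint angles; "qvel": joint speeds; "effort": joint torques, N m; "tcp_pos": TCP position; "tool_rot": TCP orientation; "wrist_force": force on the tool from outside, world axes, zero at the start; "wrist_torque": the same for the moment, N m; "width": finger opening in mm; "gripper_force": force on a finger pad.
Only numpy, scipy, OpenCV 4.12 (cv2) and the standard library are available. Lean on these libraries where they do the work, as an engineer would, in place of code of your own. Each camera call takes 0.05 s, during which the arm holds its last target. There are 200 camera calls.

## Task

Pick up the blue battery module and lay it flat on the sloping aluminium test bed, clear of both stops, with its black copper-terminal end towards the red end stop, and press it down firmly on the bed. Then slide it down the slope until its long side lies flush along the yellow fence, and only then slide it along the fence until its terminal end is against the red end stop. Let go of it, properly home on bed, fence and stop, and leave everything else on the bench where it is.

Things in the scene. Friction and masses are not known exactly. Their poses are not given: they have to be found in the camera images.
- module: blue battery module to be located: a plain box 54 mm wide (its x), 130 mm long (its y), 50 mm high (its z), about 0.5 kg (0.4 to 0.65), loose, lying flat on the bench at the start. Origin at the centre of its underside. Its -y end is black with copper terminals, its +y end has a white band. It can be gripped across the 54 mm width.
- module_term (a point): the middle of the module's black terminal end, at the underside's level: 65 mm from the module's origin along its -y; axes as the module's.
- bed: sloping test bed, fixed and rigid: aluminium plate 150 mm (its x) by 240 mm (its y), tilted 30 degrees to face the robot. Origin at the centre of its top face, 85 mm above the bench; x points up the slope, y level along the plate (to the robot's left), z square out of it. To press the module firmly on it, push with 10 to 15 N besides its weight for half a second.
- fence (a point): middle of the yellow fence's inner face, at the plate's level: x = -60 mm in the bed's frame; axes as the bed's. The fence runs along the plate's whole lower edge, 14 mm thick, standing 12 mm above the plate. Seated, the module's origin is 27 mm up the slope from it.
- end_stop (a point): middle of the red end stop's inner face, at the plate's level: y = -100 mm, x = 0 in the bed's frame; axes as the bed's. The stop is 14 mm thick, 100 mm long along x, stands 24 mm above the plate and bears two copper contacts.
- home (a point): where the module's origin lies when it is fully home, axes parallel to the bed's: x = -33, y = -35, z = 0 mm in the bed's frame. Let go short of the fence, the module mostly stays but may creep down the slope.
- block: grey and green block battery, loose, 66 x 66 mm, 109 mm high with terminals, origin at the centre of its underside. Bystander.
- holder0: red plastic AA holder tray, loose, 64 x 68 mm, 17 mm high, origin at the centre of its underside. Bystander.
- holder1: red plastic AA holder tray, loose, 64 x 68 mm, 17 mm high, origin at the centre of its underside. Bystander.
- holder2: red plastic AA holder tray, loose, 64 x 68 mm, 17 mm high, origin at the centre of its underside. Bystander.
- jar: amber glass-cased dry cell, loose, diameter 80 mm, 147 mm high, origin at the centre of its underside. Bystander.
- clip: copper test clip, loose, 85 x 12 mm, about 20 mm high, lying flat, origin under its middle. Bystander.
Things that resemble listed ones, but are neither listed nor needed, are in the scene too. Several things have the shape of the module; the one meant has the colours described above.

How it is judged:
By the outcome, as a careful person would: the job done as asked, in the order asked, and still so for the second after the job is handed in, with the robot touching nothing.
It also fails if it takes over 42 s, if anything falls off the work surface, if the arm or the gripper's body presses on something with over 40 N, if the wrist force passes 120 N, or if a joint passes its speed limit or range.

## Working session

There is one attempt and no reset: what is moved stays moved. The work goes in short steps, Python scripts to look and compute and a tool call to move; the robot and the scene stay as the last step left them, time stands still between calls to the robot, and variables do not carry over. Pictures are saved under pics/ and viewed, at most 10 in all, crops included, and the job is handed in when it is done.

Besides the shell and the picture viewer there is one more tool, called after "Emit:" as a command line: name --argument value ..., lists and objects as JSON in quotes. jog_arm: Moves the arm, as the interface text tells. Shifts and turns lie within -1 to 1; 1 stands for 20 cm of shift or 45 degrees of turn. Its arguments: {"type":"object","properties":{"motion":{"type":"array"},"claw":{"type":"number"}},"required":["motion"]}

```bash
mkdir -p pics; ls; python3 - <<'E'
from plant import ctrl
import cv2,numpy as np,json
print(ctrl.state())
for n in("scene","top"):
    s=ctrl.snapshot(n); cv2.imwrite(f"pics/{n}0.png",s["frame"][:,:,::-1])
    np.savez(f"{n}0.npz",**{k:v for k,v in s.items()})
    print(n,s["fx"],s["fy"],s["cx"],s["cy"],np.round(s["camera_from_world"],4).tolist())
E
```

```text
pics
{'time_s': 0.0, 'joint_pos': array([ 1.14361220e+00,  3.53662402e-01,  1.63414197e+00,  1.31254966e-05,
        1.15516953e+00, -2.41066432e-03]), 'qvel': array([-1.14715355e-03,  1.36923039e-03,  5.18568216e-05, -8.19741990e-04,
        1.42716173e-04,  9.62733905e-04]), 'effort': array([ 2.22504059e-03, -6.05235100e+01, -3.42072093e+01,  9.37072696e-05,
        8.99465871e-03,  4.67767427e-05]), 'tcp_pos': array([257.37854097, 569.02756244, 230.54941277]), 'tool_rot': array([-1.53070171e-04,  2.10796143e-01,  9.77529800e-01, -6.73472763e-04]), 'wrist_force': array([-0.49056661, -0.69853446, -0.05667242]), 'wrist_torque': array([ 0.01231499, -0.01150689,  0.02687507]), 'gripper_force': 0.0, 'width': 85.37118311986005}
scene 490.01579834226686 490.01579834226686 317.47668353074204 237.48907664027556 [[0.2184, 0.9758, -0.0013, -99.3608], [0.6993, -0.1575, -0.6972, -346.5115], [-0.6806, 0.1514, -0.7169, 1621.4243], [0.0, 0.0, 0.0, 1.0]]
top 472.758629765033 472.758629765033 312.8507555667972 238.8024692919766 [[0.0201, -0.9998, -0.0029, -34.3027], [-0.9927, -0.0196, -0.1194, 551.2253], [0.1193, 0.0052, -0.9928, 1345.0632], [0.0, 0.0, 0.0, 1.0]]
```

View pics/scene0.png

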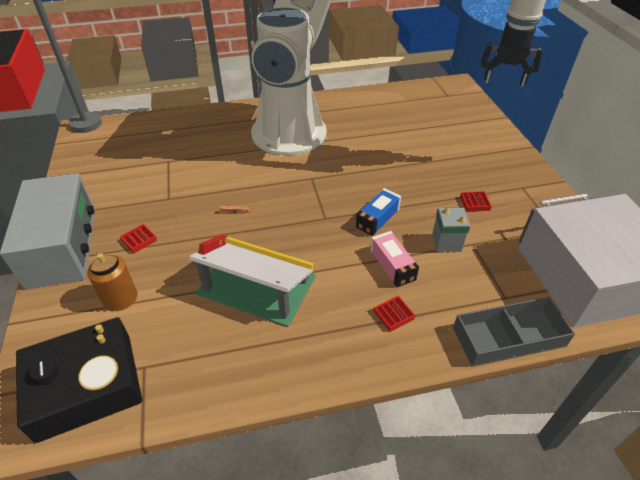

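View pics/top0.png

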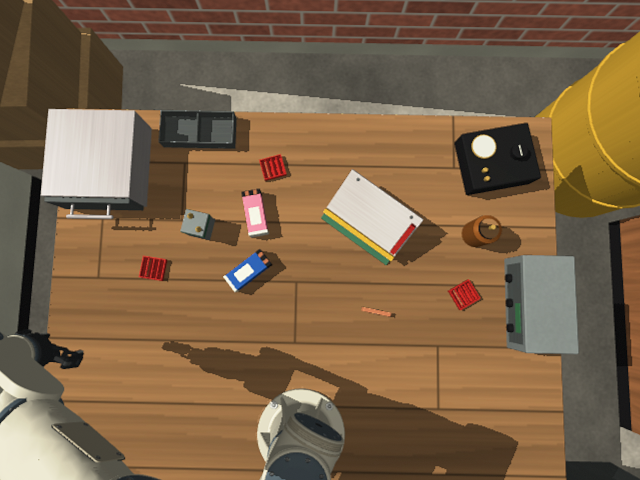

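The scene view shows the blue module at about (378,212), black end lower-left, and the bed at about (252,265), with the fence on the robot side and the red stop at (213,243). The top view shows the module at (247,271), terminals at (264,257), and the bed at (373,215), with the stop at (404,240). Next I'll enlarge both views.

```bash
python3 - <<'E'
import cv2,numpy as np
t=cv2.imread("pics/top0.png");s=cv2.imread("pics/scene0.png")
def c(im,x,y,w,h,k):
    o=cv2.resize(im[y:y+h,x:x+w],None,fx=k,fy=k,interpolation=cv2.INTER_CUBIC)
    for i in range(0,w,10):
        cv2.line(o,(i*k,0),(i*k,6),(0,255,255),1)
    for j in range(0,h,10): cv2.line(o,(0,j*k),(6,j*k),(0,255,255),1)
    return o
a=np.vstack([c(t,215,240,66,60,5),c(s,345,182,66,60,5)])
b=np.vstack([c(t,315,165,115,100,3),c(s,185,228,135,100,3)[:, :345]]) if 0 else None
b1=c(t,315,165,115,100,3);b2=c(s,185,230,140,95,3)
W=np.zeros((600,760,3),np.uint8);W[:300,:330]=a[:300];W[300:,:330]=a[300:]
W[:300,335:335+345]=b1;W[305:590,335:755]=b2
cv2.imwrite("pics/crop1.png",W)
E
```

```text
(no output)
```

View pics/crop1.png

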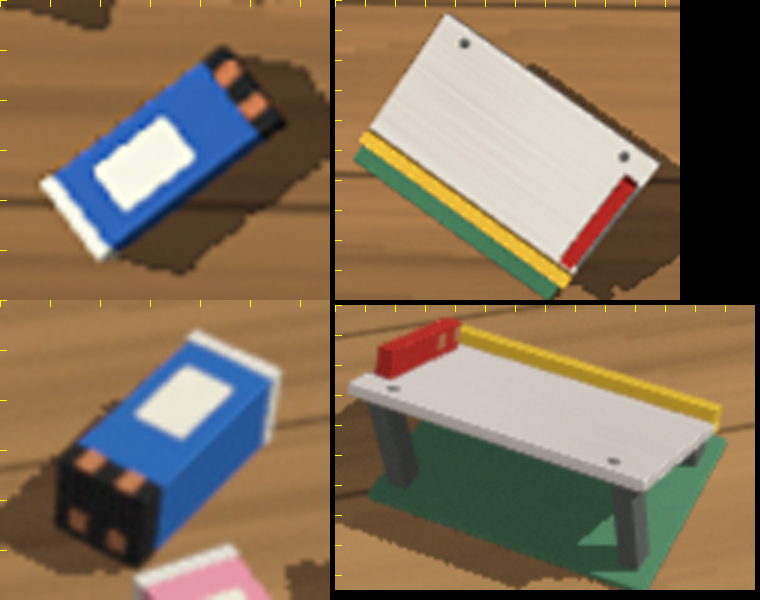

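The crop shows the module's top-face corners in the top view at (259.4,249.4), (272,264.6), (223,276.6) and (235.6,292). In the scene view they are at (377,219.6), (356.4,214), (401,196.4) and (383,188.4). The bed's upper corners are at (351.7,169.3) and (423.3,219.3) in the top view, and (288.3,290) and (190,256.7) in the scene view. The holes are also visible in both views.

```bash
cat > h.py <<'E'
import numpy as np,cv2
from scipy.optimize import least_squares
from scipy.spatial.transform import Rotation as R
def cam(n):
    s=np.load(n+"0.npz");K=np.array([[s["fx"],0,s["cx"]],[0,s["fy"],s["cy"]],[0,0,1.]]);return K@s["camera_from_world"][:3]
def proj(P,X):
    X=np.atleast_2d(X);p=np.c_[X,np.ones(len(X))]@P.T;return p[:,:2]/p[:,2:]
def bedR(yaw):  # x up-slope (horizontal dir yaw), tilted 30 deg, y level
    c,s=np.cos(yaw),np.sin(yaw);a=np.radians(30)
    ux=np.array([c*np.cos(a),s*np.cos(a),np.sin(a)]);uy=np.array([-s,c,0]);return np.c_[ux,uy,np.cross(ux,uy)]
E
cat > m1.py <<'E'
from h import *
A,B=cam("top"),cam("scene")
def tri(a,b):
    X=cv2.triangulatePoints(A,B,np.float64(a).T,np.float64(b).T);return (X[:3]/X[3]).T
mt=[(259.4,249.4),(272,264.6),(223,276.6),(235.6,292)];ms=[(377,219.6),(356.4,214),(401,196.4),(383,188.4)]
M=tri(mt,ms);print(M.round(1),[np.linalg.norm(M[i]-M[j]).round(1) for i,j in((0,1),(2,3),(0,2),(1,3))])
bt=[(351.7,169.3),(423.3,219.3),(358,179.3),(411.3,217.3)];bs=[(288.3,290),(190,256.7),(278,282),(204.3,257.7)]
Bp=tri(bt,bs);print(Bp.round(1),np.linalg.norm(Bp[0]-Bp[1]))
loc=np.array([(27,-65,50),(-27,-65,50),(27,65,50),(-27,65,50.)])
def best(f,n):
    return min((least_squares(f,x0) for x0 in n),key=lambda r:r.cost)
def mm(p): 
    return loc@R.from_euler('z',p[2]).as_matrix().T+[p[0],p[1],p[3]]
f=lambda p:np.r_[(proj(A,mm(p))-mt).ravel(),(proj(B,mm(p))-ms).ravel()]
r=best(f,[[*M.mean(0)[:2],y,0] for y in np.arange(-3,3.2,.7)]);print("module x y yaw z",r.x,np.degrees(r.x[2]),"rms",np.sqrt(2*r.cost/16))
bl=np.array([(75,120,0),(75,-120,0)])
def bb(p): return bl@bedR(p[2]).T+[p[0],p[1],p[3]]
g=lambda p:np.r_[(proj(A,bb(p))-bt[:2]).ravel(),(proj(B,bb(p))-bs[:2]).ravel()]
r=best(g,[[*Bp.mean(0)[:2],y,85] for y in np.arange(-3,3.2,.7)]);print("bed",r.x,np.degrees(r.x[2]),"rms",np.sqrt(2*r.cost/8))
E
python3 m1.py; python3 -c "
from plant import ctrl
s=ctrl.snapshot('wrist');print(s['fx'],s['cx'],s['cy'],s['hand_eye'].round(3).tolist())"
```

```text
[[517.4 135.2  56.2]
 [474.5  96.2  44.9]
 [436.9 233.4  47.6]
 [394.  196.   47.4]] [np.float64(59.1), np.float64(56.9), np.float64(127.3), np.float64(128.2)]
[[ 739.  -126.7  116.8]
 [ 601.5 -322.8  118.8]
 [ 711.5 -144.3  114.6]
 [ 607.2 -291.9  114.1]] 239.50816563319685
module x y yaw z [455.66939173 165.44650805  -5.58475731  -0.95633408] -319.98302361735523 rms 1.4362058527364958
bed [ 6.17159774e+02 -1.87016220e+02 -6.13958471e-01  8.01797577e+01] -35.1772291815082 rms 0.6342928940045285
375.99135249925837 317.47321178043137 245.0330885539051 [[0.001, -0.955, -0.295, 75.1], [1.0, 0.001, -0.0, 0.295], [0.001, -0.295, 0.955, -142.903], [0.0, 0.0, 0.0, 1.0]]
```

The first fit puts the module at about (456,165) mm, yaw 40°, with top height 49 mm. The bed comes out at (617,-187,80), yaw -35°. Both agree with the sizes given. I'll move the wrist camera over the module to refine.

Emit:
jog_arm --motion '[[[-0.8, -0.68, 0], [0, 0, 0.57]], [[-0.8, -0.68, 0], [0, 0, 0.57]], [[-0.8, -0.68, 0], [0, 0, 0.57]], [[-0.8, -0.68, 0], [0, 0, 0.57]], [[-0.8, -0.68, 0], [0, 0, 0.57]], [[-0.8, -0.68, 0], [0, 0, 0.57]]]' --claw -1

```text
time_s: 0.65
tcp_pos: [348.8, 374.0, 230.9]
tool_rot: [0.001, 0.424, 0.906, -0.001]
wrist_force: [0.7, -0.5, -0.4]
width: 85.3
gripper_force: 0.0
```

```bash
cat >> h.py <<'E'
def go(st,target,Rt):
    q=st["tool_rot"];Rc=R.from_quat(np.r_[q[1:],q[0]]);
    sh=Rc.inv().apply(np.array(target)-st["tcp_pos"]);tv=(Rc.inv()*R.from_matrix(Rt)).as_rotvec()
    return (sh/200).round(4),(tv/np.radians(45)).round(4)
def downR(yaw_y): # tool y at angle, z down
    c,s=np.cos(yaw_y),np.sin(yaw_y);return np.c_[[-s,c,0],[c,s,0],[0,0,-1]]
def toolbed(yaw): B=bedR(yaw);return np.c_[B[:,1],B[:,0],-B[:,2]]
E
python3 -c "
from h import *;from plant import ctrl
s=ctrl.state();print(s['time_s'],s['tcp_pos'],go(s,[436,189,230],downR(np.radians(40))))"
```

```text
0.65 [348.81936222 373.95251699 230.9334838 ] (array([-0.9894, -0.2576,  0.0076]), array([-0.0027,  0.003 , -0.0038]))
```

Emit:
jog_arm --motion '[[[-0.99, -0.26, 0.0], [0, 0, 0]], [[-0.99, -0.26, 0.0], [0, 0, 0]], [[-0.99, -0.26, 0.0], [0, 0, 0]], [[-0.99, -0.26, 0.0], [0, 0, 0]], [[-0.99, -0.26, 0.0], [0, 0, 0]], [[-0.99, -0.26, 0.0], [0, 0, 0]], [[-0.99, -0.26, 0.0], [0, 0, 0]]]'

```text
time_s: 1.23
tcp_pos: [435.4, 193.0, 231.3]
tool_rot: [-0.0, 0.424, 0.906, 0.0]
wrist_force: [-0.1, 0.6, 0.1]
width: 85.8
gripper_force: 0.0
```

```bash
cat >> h.py <<'E'
def shot(name):
    from plant import ctrl
    st=ctrl.state();s=ctrl.snapshot("wrist");cv2.imwrite(f"pics/{name}.png",s["frame"][:,:,::-1])
    q=st["tool_rot"];T=np.eye(4);T[:3,:3]=R.from_quat(np.r_[q[1:],q[0]]).as_matrix();T[:3,3]=st["tcp_pos"]
    K=np.array([[s["fx"],0,s["cx"]],[0,s["fy"],s["cy"]],[0,0,1.]]);np.save(name+"_P.npy",K@np.linalg.inv(T@s["hand_eye"])[:3])
    print(st["time_s"],st["tcp_pos"],q,np.abs(st["qvel"]).max())
E
python3 -c "
from h import *
shot('w1')
P=np.load('w1_P.npy');loc=np.array([(27,-65,50),(-27,-65,50),(27,65,50),(-27,65,50.)])
print(proj(P,loc@R.from_euler('z',40,degrees=True).as_matrix().T+[455.7,165.4,0]).round(1))"
```

```text
1.2333 [435.4384383  192.97277744 231.25363441] [-3.81555003e-05  4.24281278e-01  9.05530450e-01  7.67049656e-06] 0.057978109307531264
[[343.3 318.6]
 [287.1 318.7]
 [345.9 182.7]
 [283.  182.9]]
```

View pics/w1.png

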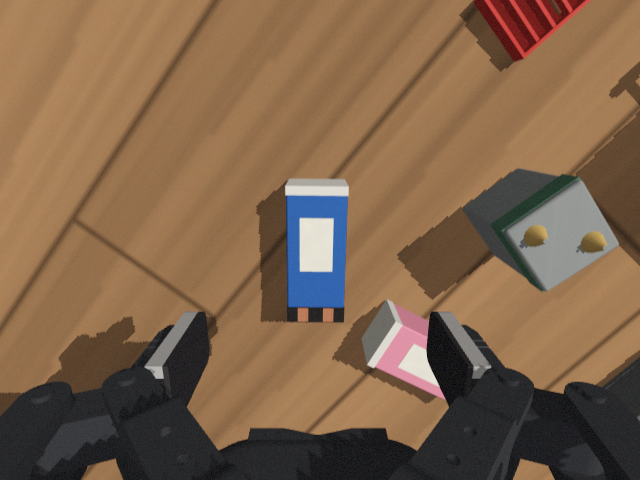

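The module is at the picture's centre: white end at about (286–348, 181), black end at about (288–344, 321), long sides almost vertical. The pink decoy's near corner is at about (388,302), and the open finger tips are at the lower left and right. I'll measure the edges at sub-pixel level.

```bash
python3 - <<'E'
from h import *
im=cv2.imread("pics/w1.png").astype(int);P=np.load("w1_P.npy")
def cross(v,lo,hi):  # subpixel half-level crossing of v=blue-red
    return v
d=im[:,:,0]-im[:,:,2]
for y in (200,215,280,295,303):
    r=d[y,270:365];i=np.where(r>40)[0];print(y,i[0]+270,i[-1]+270,r[i[0]-2:i[0]+2],r[i[-1]-1:i[-1]+3])
print(im[170:200,317].mean(1).round(),im[300:328,310].tolist()[0:28:2])
loc=np.array([(27,-65,50),(-27,-65,50),(27,65,50),(-27,65,50.),(27,65,0),(-27,65,0)])
for x,y,a in((455.7,165.4,40),(457,165,40),(457,165,39.5)):
    p=proj(P,loc@R.from_euler('z',a,degrees=True).as_matrix().T+[x,y,0]);print(x,y,a,p.round(1).tolist())
E
```

```text
200 286 347 [-48 -41  74 110] [122  61 -77 -76]
215 286 346 [-46 -41  52 106] [125 123 -53 -76]
280 287 344 [-50 -40  72 108] [121  93 -74 -75]
295 288 343 [-42  38 105 125] [127 121 -23 -73]
303 288 343 [-40  28 103 120] [123 118 -65 -75]
[123. 120. 123. 122. 121. 121. 120. 121. 139. 158. 167. 165. 166. 165.
 166. 178. 202. 216. 218. 218. 218. 218. 217. 219. 212. 184. 128. 110.
 108. 108.] [[172, 99, 50], [173, 100, 49], [174, 103, 52], [160, 94, 52], [32, 35, 37], [37, 39, 41], [39, 35, 38], [39, 39, 41], [37, 36, 38], [38, 44, 44], [32, 34, 34], [60, 88, 120], [80, 115, 150], [78, 113, 150]]
455.7 165.4 40 [[343.3, 318.6], [287.1, 318.7], [345.9, 182.7], [283.0, 182.9], [342.3, 175.7], [287.5, 175.9]]
457 165 40 [[344.1, 319.7], [287.9, 319.8], [346.8, 184.0], [283.9, 184.2], [343.0, 176.9], [288.3, 177.1]]
457 165 39.5 [[343.5, 319.9], [287.3, 319.6], [347.4, 184.3], [284.6, 183.9], [343.6, 177.1], [288.9, 176.8]]
```

Refined module pose: (458,164), yaw 39.1°, height as expected.

```bash
python3 -c "
from h import *;from plant import ctrl
s=ctrl.state();print(s['tcp_pos'],go(s,[458,164,110],downR(np.radians(39.1))),go(s,[458,164,20],downR(np.radians(39.1))))"
```

```text
[434.9427585  194.12361707 231.22694074] (array([-0.1898, -0.0081,  0.606 ]), array([-0.0001, -0.0006,  0.0174])) (array([-0.19  , -0.0081,  1.056 ]), array([-0.0001, -0.0006,  0.0174]))
```

Emit:
jog_arm --motion '[[[-0.19, -0.01, 0.4], [0, 0, 0.017]], [[-0.19, -0.01, 0.6], [0, 0, 0.017]], [[-0.19, -0.01, 0.6], [0, 0, 0.017]], [[-0.19, -0.01, 0.6], [0, 0, 0.017]], [[-0.19, -0.01, 0.6], [0, 0, 0.017]], [[-0.19, -0.01, 0.6], [0, 0, 0.017]], [[-0.19, -0.01, 0.6], [0, 0, 0.017]]]'

```text
time_s: 1.87
tcp_pos: [458.8, 165.6, 113.5]
tool_rot: [0.001, 0.428, 0.904, 0.001]
wrist_force: [0.3, 0.7, 0.7]
width: 85.5
gripper_force: 0.0
```

```bash
python3 -c "
from h import *;from plant import ctrl
s=ctrl.state();print(s['tcp_pos'],go(s,[458,164,20],downR(np.radians(39.1))))"
```

```text
[458.8298191  165.63787046 113.49311102] (array([-0.0032, -0.0099,  0.4674]), array([0.0042, 0.0013, 0.0048]))
```

Emit:
jog_arm --motion '[[[0, 0, 0.2], [0, 0, 0.0]], [[0, 0, 0.35], [0, 0, 0.0]], [[0, 0, 0.456], [0, 0, 0.0]], [[0, 0, 0.456], [0, 0, 0.0]], [[0, 0, 0.456], [0, 0, 0.0]], [[0, 0, 0.456], [0, 0, 0.0]]]'

```text
time_s: 2.37
tcp_pos: [459.2, 165.0, 22.2]
tool_rot: [0.001, 0.428, 0.904, 0.001]
wrist_force: [1.5, -0.9, -0.5]
width: 85.5
gripper_force: 0.0
```

Emit:
jog_arm --motion '[[[0, 0, 0], [0, 0, 0]], [[0, 0, 0], [0, 0, 0]], [[0, 0, 0], [0, 0, 0]], [[0, 0, 0], [0, 0, 0]], [[0, 0, 0], [0, 0, 0]], [[0, 0, 0], [0, 0, 0]], [[0, 0, 0], [0, 0, 0]], [[0, 0, 0], [0, 0, 0]]]' --claw 1

```text
time_s: 3.03
tcp_pos: [458.4, 164.4, 21.5]
tool_rot: [0.001, 0.429, 0.903, 0.001]
wrist_force: [-4.0, -0.9, 13.3]
width: 53.4
gripper_force: 61.6
```

```bash
python3 -c "
from plant import ctrl
s=ctrl.state();print(s)"
```

```text
{'time_s': 3.0333, 'joint_pos': array([ 3.41240244e-01,  4.59239028e-01,  2.07379298e+00,  1.07912313e-04,
        6.06756115e-01, -3.43704568e-01]), 'qvel': array([ 0.00079577, -0.00113637, -0.00034931,  0.00107018, -0.00135191,
       -0.00145456]), 'effort': array([-2.84491712e-01, -4.65267634e+01, -1.77174640e+01, -8.80986010e-02,
       -8.91214292e-01,  1.73365645e-02]), 'tcp_pos': array([458.43447258, 164.41933495,  21.53688599]), 'tool_rot': array([6.17025701e-04, 4.28624570e-01, 9.03482243e-01, 6.59019819e-04]), 'wrist_force': array([-4.00018525, -0.88555098, 13.33590131]), 'wrist_torque': array([-0.08624379,  0.35639974,  0.03084552]), 'gripper_force': 61.578612327575684, 'width': 53.39264839791927}
```

The module is held: opening 53.4 mm, 62 N on the pad. Next I'll lift it and carry it to a viewpoint beside the bed.

Emit:
jog_arm --motion '[[[0, 0, -0.2], [0, 0, 0]], [[0, 0, -0.4], [0, 0, 0.1]], [[0, 0, -0.6], [0, 0, 0.3]], [[0, 0, -0.8], [0, 0, 0.45]], [[0, 0, -0.95], [0, 0, 0.6]], [[0, 0, -1], [0, 0, 0.75]], [[0, 0, -1], [0, 0, 0.9]], [[0, 0, -1], [0, 0, 1]]]'

```text
time_s: 3.7
tcp_pos: [457.7, 164.1, 221.5]
tool_rot: [0.0, 0.744, 0.668, 0.001]
wrist_force: [-0.1, 0.0, -4.9]
width: 53.0
gripper_force: 69.0
```

```bash
python3 -c "
from h import *;from plant import ctrl
s=ctrl.state();print(s['tcp_pos'],s['wrist_force'],s['width'],go(s,[455,-123,330],downR(np.radians(-35))))"
```

```text
[457.71942999 164.09433902 221.4628562 ] [-0.09922031  0.01174312 -4.88489885] 52.95456286661583 (array([-1.4282,  0.1413, -0.5437]), array([ 0.002 , -0.0018,  0.6411]))
```

Emit:
jog_arm --motion '[[[-1, 0.1, -0.54], [0, 0, 0.64]], [[-1, 0.1, -0.54], [0, 0, 0.64]], [[-1, 0.1, -0.54], [0, 0, 0.64]], [[-1, 0.1, -0.54], [0, 0, 0.64]], [[-1, 0.1, -0.54], [0, 0, 0.64]], [[-1, 0.1, -0.54], [0, 0, 0.64]], [[-1, 0.1, -0.54], [0, 0, 0.64]]]'

```text
time_s: 4.28
tcp_pos: [457.9, -40.3, 330.6]
tool_rot: [0.002, 0.886, 0.464, 0.001]
wrist_force: [0.5, 0.6, -5.2]
width: 52.8
gripper_force: 69.0
```

```bash
python3 -c "
from h import *;from plant import ctrl
s=ctrl.state();print(s['tcp_pos'],s['wrist_force'],s['width'],go(s,[455,-123,330],downR(np.radians(-35))))"
```

```text
[457.92565837 -40.302899   330.56269089] [ 0.48849195  0.64531294 -5.21323391] 52.79994607767602 (array([-0.3481,  0.2236,  0.0036]), array([ 0.0051, -0.0006,  0.0056]))
```

Emit:
jog_arm --motion '[[[-0.35, 0.22, 0], [0, 0, 0]], [[-0.35, 0.22, 0], [0, 0, 0]], [[-0.35, 0.22, 0], [0, 0, 0]], [[-0.35, 0.22, 0], [0, 0, 0]], [[-0.35, 0.22, 0], [0, 0, 0]], [[-0.35, 0.22, 0], [0, 0, 0]]]'

```text
time_s: 4.78
tcp_pos: [453.7, -118.5, 327.7]
tool_rot: [-0.001, 0.885, 0.465, -0.0]
wrist_force: [1.0, -0.2, -5.5]
width: 52.6
gripper_force: 68.9
```

```bash
python3 -c "
from h import *
shot('w2')"
```

```text
4.7833 [ 453.72212409 -118.47456462  327.70051873] [-5.15034712e-04  8.85048454e-01  4.65498587e-01 -1.86435252e-04] 0.011744348868987677
```

View pics/w2.png

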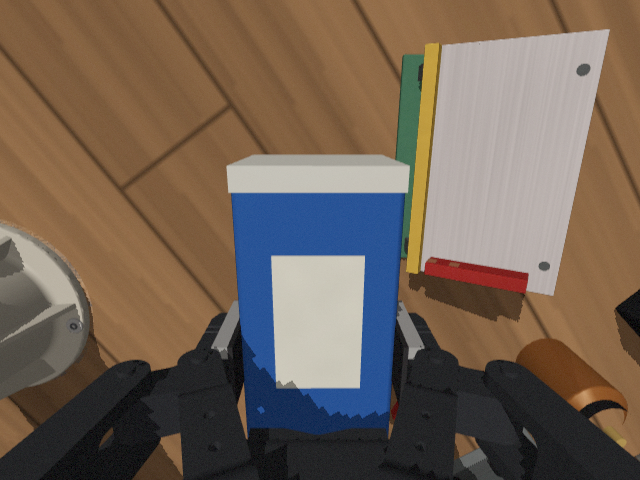

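The module hangs centred and straight in the grip (midline at x≈318). The bed is in clear view: upper corners at about (608,31) and (553,295), fence from (432,44) to (413,272), stop from (426,265) to (526,288). I'll enlarge the key corners.

```bash
python3 - <<'E'
import cv2,numpy as np
t=cv2.imread("pics/w2.png");W=np.zeros((600,792,3),np.uint8)
for k,(x,y) in enumerate([(415,20),(565,18),(400,245),(505,255)]):
    o=cv2.resize(t[y:y+50,x:x+66],None,fx=6,fy=6,interpolation=cv2.INTER_CUBIC)
    for i in range(0,66,5): cv2.line(o,(i*6+3,0),(i*6+3,8 if i%10==0 else 4),(0,0,255),1)
    for i in range(0,50,5): cv2.line(o,(0,i*6+3),(8 if i%10==0 else 4,i*6+3),(0,0,255),1)
    W[k//2*300:k//2*300+300,k%2*396:k%2*396+396]=o
cv2.imwrite("pics/w2c.png",W)
E
```

```text
(no output)
```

View pics/w2c.png

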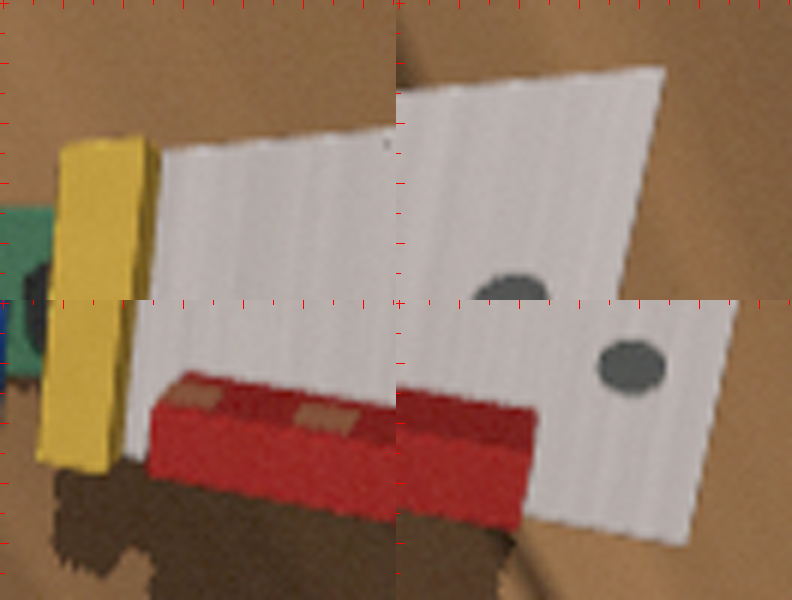

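The crops give sharp fence, stop and plate corners; for example, the stop's inner face meets the plate at (430.9,256.6) and the plate corner is at (609.6,28.8). Now I'll fit the bed pose.

```bash
cat > bed.py <<'E'
from h import *
P=np.load("w2_P.npy");A,B=cam("top"),cam("scene")
D=[(441.8,44.6,-60,120,0),(438.9,42.6,-60,120,12),(424.9,44.3,-74,120,12),(609.6,28.8,75,120,0),(420.3,270.8,-60,-120,0),(417.6,273.4,-60,-120,12),(405.9,271.3,-74,-120,12),(430.9,256.6,-50,-100,0),(424.9,262.6,-50,-100,24),(424.3,273.6,-50,-114,24),(528.2,272.9,50,-100,24),(524.9,292.8,50,-114,24),(553.3,295.4,75,-120,0)]
D=np.array(D);c=np.array([(75,120,0),(75,-120,0)])
bt=[(351.7,169.3),(423.3,219.3)];bs=[(288.3,290),(190,256.7)]
def X(p,l): return l@bedR(p[2]).T+p[[0,1,3]]
f=lambda p:(proj(P,X(p,D[:,2:]))-D[:,:2]).ravel()
g=lambda p:np.r_[f(p),(proj(A,X(p,c))-bt).ravel(),(proj(B,X(p,c))-bs).ravel()]
for h in(f,g):
    r=least_squares(h,[617,-187,-.614,85],loss="soft_l1");print(r.x.round(4),np.degrees(r.x[2]),np.sqrt(np.mean(h(r.x)**2)));print(h(r.x).reshape(-1,2).round(1).tolist())
f2=lambda p:f(np.r_[p,85]);r=least_squares(f2,[617,-187,-.614],loss="soft_l1");print(r.x,np.degrees(r.x[2]),r.cost)
E
python3 bed.py
```

```text
[ 6.177602e+02 -1.887784e+02 -6.091000e-01  8.404040e+01] -34.89602026675219 1.394689378960776
[[0.1, 0.3], [0.2, 0.0], [-0.3, -0.2], [-0.2, -0.1], [0.2, -0.4], [0.1, 0.2], [-0.0, 0.0], [-0.2, -0.8], [0.3, -0.7], [-0.2, 0.1], [-0.3, 6.9], [0.5, 0.2], [-0.0, -0.1]]
[ 6.178387e+02 -1.887882e+02 -6.089000e-01  8.378450e+01] -34.88750847319461 1.2936795659840614
[[0.0, 0.4], [0.1, 0.0], [-0.3, -0.2], [-0.3, -0.1], [0.3, -0.5], [0.1, 0.1], [0.0, -0.1], [-0.2, -0.8], [0.3, -0.8], [-0.2, -0.0], [-0.4, 6.8], [0.5, 0.1], [-0.1, -0.3], [-0.1, -0.8], [-0.3, -0.6], [-1.0, -1.0], [-2.1, -0.4]]
[ 6.17476725e+02 -1.88487767e+02 -6.08895715e-01] -34.887154648619884 7.717700885032992
```

The bed fit is consistent: centre (617.7,-188.7,84.2) against 85 given, yaw -34.9°, residuals about 0.3 px apart from one misread point. Now the hover pose above the plate.

```bash
cat >> h.py <<'E'
BO=np.array([617.7,-188.7,84.2]);YB=np.radians(-34.9);BR=bedR(YB);RT=toolbed(YB);OFF=21.8
def bedgo(x,y,z):
    from plant import ctrl
    s=ctrl.state();q=s["tool_rot"];Rc=R.from_quat(np.r_[q[1:],q[0]])
    cur=BR.T@(s["tcp_pos"]-BO)-[0,0,OFF]
    print("t",round(s["time_s"],2),"origin in bed",cur.round(1),"F bed",(BR.T@s["wrist_force"]).round(1),"T bed",(BR.T@s["wrist_torque"]).round(2),"w",round(s["width"],1),"roterr deg(tool)",np.degrees((Rc.inv()*R.from_matrix(RT)).as_rotvec()).round(2),"q",s["joint_pos"].round(2))
    print(go(s,BO+BR@np.array([x,y,z+OFF]),RT))
E
python3 -c "
from h import *
bedgo(-5,5,60)"
```

```text
t 4.83 origin in bed [-29.4 -36.  276.5] F bed [-2.4 -0.  -4.2] T bed [0.04 0.07 0.  ] w 52.9 roterr deg(tool) [-30.04  -0.12   0.41] q [-0.26  0.02  1.83  0.    1.29  0.34]
(array([0.2003, 0.6491, 0.8759]), array([-0.6677, -0.0026,  0.0091]))
```

Emit:
jog_arm --motion '[[[0.2, 0.65, 0.1], [-0.67, 0, 0.01]], [[0.2, 0.65, 0.2], [-0.67, 0, 0.01]], [[0.2, 0.65, 0.35], [-0.67, 0, 0.01]], [[0.2, 0.65, 0.55], [-0.67, 0, 0.01]], [[0.2, 0.65, 0.75], [-0.67, 0, 0.01]], [[0.2, 0.65, 0.88], [-0.67, 0, 0.01]], [[0.2, 0.65, 0.88], [-0.67, 0, 0.01]], [[0.2, 0.65, 0.88], [-0.67, 0, 0.01]]]'

```text
time_s: 5.5
tcp_pos: [580.7, -158.3, 146.8]
tool_rot: [0.228, 0.857, 0.447, 0.118]
wrist_force: [-0.4, -1.0, -4.3]
width: 52.9
gripper_force: 68.8
```

```bash
python3 -c "
from h import *
bedgo(-5,5,8)"
```

```text
t 5.5 origin in bed [-10.    3.8  56.3] F bed [-1.9 -1.1 -3.8] T bed [-0.02  0.73 -0.01] w 52.9 roterr deg(tool) [-0.32  0.09  0.07] q [-0.14  0.26  2.12 -0.68  0.37  1.06]
(array([0.0066, 0.0264, 0.2411]), array([-0.0071,  0.002 ,  0.0015]))
```

Emit:
jog_arm --motion '[[[0, 0.02, 0.12], [-0.005, 0, 0]], [[0, 0.02, 0.22], [-0.005, 0, 0]], [[0, 0.02, 0.22], [-0.005, 0, 0]], [[0, 0.02, 0.22], [-0.005, 0, 0]], [[0, 0.02, 0.22], [-0.005, 0, 0]]]'

```text
time_s: 5.92
tcp_pos: [605.4, -174.5, 117.6]
tool_rot: [0.232, 0.856, 0.445, 0.122]
wrist_force: [0.4, 0.1, -4.7]
width: 53.3
gripper_force: 68.8
```

```bash
python3 -c "
from h import *
bedgo(-5,5,0)"
```

```text
t 5.92 origin in bed [ 1.   4.6 16.2] F bed [-2.1  0.3 -4.2] T bed [-0.02  0.68  0.  ] w 53.3 roterr deg(tool) [ 0.46 -0.09 -0.13] q [-0.17  0.35  2.09 -0.81  0.3   1.17]
(array([ 0.0019, -0.0304,  0.0807]), array([ 0.0101, -0.0019, -0.003 ]))
```

Emit:
jog_arm --motion '[[[0, -0.01, 0.03], [0.01, 0, 0]], [[0, -0.02, 0.06], [0.01, 0, 0]], [[0, -0.02, 0.06], [0.01, 0, 0]], [[0, -0.02, 0.06], [0.01, 0, 0]]]'

```text
time_s: 6.25
tcp_pos: [607.0, -176.3, 104.2]
tool_rot: [0.229, 0.857, 0.446, 0.12]
wrist_force: [-0.7, 0.5, -5.6]
width: 52.8
gripper_force: 68.9
```

```bash
python3 -c "
from h import *
bedgo(-5,5,0)"
```

```text
t 6.25 origin in bed [-3.8  4.1  3.5] F bed [-3.5  0.1 -4.4] T bed [ 0.03  0.67 -0.02] w 52.8 roterr deg(tool) [-0.06 -0.07 -0.12] q [-0.17  0.38  2.09 -0.83  0.29  1.2 ]
(array([ 0.0045, -0.0062,  0.0173]), array([-0.0013, -0.0015, -0.0027]))
```

Emit:
jog_arm --motion '[[[0, 0, 0.005], [0, 0, 0]], [[0, 0, 0.01], [0, 0, 0]], [[0, 0, 0.015], [0, 0, 0]], [[0, 0, 0.015], [0, 0, 0]]]'

```text
time_s: 6.58
tcp_pos: [608.2, -176.9, 102.2]
tool_rot: [0.229, 0.857, 0.446, 0.121]
wrist_force: [-9.9, 7.5, 10.5]
width: 52.9
gripper_force: 71.1
```

```bash
python3 -c "
from h import *
bedgo(-5,5,0)"
```

```text
t 6.58 origin in bed [-3.6  4.2  1.1] F bed [-5.6  0.5 15.3] T bed [-0.21  0.76  0.01] w 52.9 roterr deg(tool) [-0.   -0.08 -0.13] q [-0.17  0.38  2.09 -0.84  0.29  1.21]
(array([ 0.004 , -0.0072,  0.0054]), array([-0.    , -0.0018, -0.0029]))
```

Emit:
jog_arm --motion '[[[0, 0, -0.0008], [0, 0, 0]], [[0, 0, -0.0008], [0, 0, 0]]]'

```text
time_s: 6.75
tcp_pos: [608.2, -177.0, 102.2]
tool_rot: [0.229, 0.857, 0.446, 0.121]
wrist_force: [-7.1, 5.6, 7.8]
width: 52.6
gripper_force: 70.8
```

Emit:
jog_arm --motion '[[[0, 0, 0.0002], [0, 0, 0]], [[0, 0, 0.0002], [0, 0, 0]], [[0, 0, 0.0002], [0, 0, 0]], [[0, 0, 0.0002], [0, 0, 0]], [[0, 0, 0.0002], [0, 0, 0]], [[0, 0, 0.0002], [0, 0, 0]], [[0, 0, 0.0002], [0, 0, 0]], [[0, 0, 0.0002], [0, 0, 0]]]'

```text
time_s: 7.42
tcp_pos: [608.2, -177.0, 102.2]
tool_rot: [0.229, 0.857, 0.446, 0.121]
wrist_force: [-9.1, 5.8, 7.6]
width: 53.1
gripper_force: 71.1
```

```bash
python3 -c "
from h import *
bedgo(-33,5,0)"
```

```text
t 7.42 origin in bed [-3.6  4.2  1.1] F bed [-5.6 -0.4 12. ] T bed [-0.25  0.73  0.  ] w 53.1 roterr deg(tool) [-0.01 -0.08 -0.13] q [-0.17  0.38  2.09 -0.84  0.29  1.21]
(array([ 0.0037, -0.1472,  0.0054]), array([-0.0002, -0.0018, -0.0029]))
```

Emit:
jog_arm --motion '[[[0, -0.03, -0.001], [0, 0, 0]], [[0, -0.06, -0.001], [0, 0, 0]], [[0, -0.09, -0.001], [0, 0, 0]], [[0, -0.11, -0.001], [0, 0, 0]], [[0, -0.13, -0.001], [0, 0, 0]], [[0, -0.13, -0.001], [0, 0, 0]]]'

```text
time_s: 7.92
tcp_pos: [590.3, -163.9, 89.5]
tool_rot: [0.229, 0.857, 0.446, 0.121]
wrist_force: [-4.3, 4.1, 6.5]
width: 52.8
gripper_force: 70.5
```

```bash
python3 -c "
from h import *
bedgo(-33,5,0)"
```

```text
t 7.92 origin in bed [-29.1   4.6   1.1] F bed [-1.8  0.9  8.5] T bed [-0.16  0.4   0.02] w 52.8 roterr deg(tool) [ 0.04 -0.13 -0.11] q [-0.15  0.38  2.13 -1.    0.27  1.39]
(array([ 0.0017, -0.0195,  0.0054]), array([ 0.0009, -0.0028, -0.0025]))
```

Sliding with about 8 N on the bed. Now creep to the fence.

Emit:
jog_arm --motion '[[[0, -0.005, 0], [0, 0, 0]], [[0, -0.01, 0], [0, 0, 0]], [[0, -0.015, 0], [0, 0, 0]], [[0, -0.015, 0], [0, 0, 0]]]'

```text
time_s: 8.25
tcp_pos: [588.9, -162.8, 88.4]
tool_rot: [0.229, 0.857, 0.446, 0.121]
wrist_force: [-3.1, 1.1, 6.6]
width: 53.0
gripper_force: 70.4
```

```bash
python3 -c "
from h import *
bedgo(-33,5,0)"
```

```text
t 8.25 origin in bed [-31.2   4.7   1.1] F bed [ 0.6 -0.9  7.3] T bed [-0.23 -0.15  0.02] w 53.0 roterr deg(tool) [ 0.08 -0.13 -0.14] q [-0.15  0.38  2.14 -1.01  0.26  1.41]
(array([ 0.0012, -0.0088,  0.0053]), array([ 0.0018, -0.0029, -0.0031]))
```

Emit:
jog_arm --motion '[[[0, -0.003, 0], [0, 0, 0]], [[0, -0.006, 0], [0, 0, 0]], [[0, -0.006, 0], [0, 0, 0]]]'

```text
time_s: 8.5
tcp_pos: [588.1, -162.3, 87.9]
tool_rot: [0.229, 0.857, 0.446, 0.121]
wrist_force: [-2.0, 2.0, 7.0]
width: 52.9
gripper_force: 70.4
```

```bash
python3 -c "
from h import *
bedgo(-33,5,0)"
```

```text
t 8.5 origin in bed [-32.3   4.8   1.1] F bed [1.1 0.5 7.4] T bed [-0.33 -0.18 -0.01] w 52.9 roterr deg(tool) [ 0.09 -0.13 -0.15] q [-0.15  0.38  2.14 -1.02  0.26  1.42]
(array([ 0.0012, -0.0037,  0.0053]), array([ 0.002 , -0.003 , -0.0032]))
```

Emit:
jog_arm --motion '[[[0, -0.003, 0], [0, 0, 0]], [[0, -0.006, 0], [0, 0, 0]], [[0, -0.006, 0], [0, 0, 0]]]'

```text
time_s: 8.75
tcp_pos: [587.3, -161.7, 87.3]
tool_rot: [0.229, 0.857, 0.446, 0.121]
wrist_force: [-1.8, 1.5, 5.9]
width: 53.0
gripper_force: 70.4
```

```bash
python3 -c "
from h import *
bedgo(-33,5,0)"
```

```text
t 8.75 origin in bed [-33.4   4.8   1.1] F bed [1.  0.2 6.3] T bed [-0.29 -0.15  0.05] w 53.0 roterr deg(tool) [ 0.09 -0.14 -0.14] q [-0.15  0.38  2.14 -1.03  0.26  1.42]
(array([0.001 , 0.0022, 0.0053]), array([ 0.0021, -0.003 , -0.0032]))
```

Emit:
jog_arm --motion '[[[0, -0.003, 0], [0, 0, 0]], [[0, -0.006, 0], [0, 0, 0]], [[0, -0.006, 0], [0, 0, 0]]]'

```text
time_s: 9.0
tcp_pos: [587.3, -161.6, 87.3]
tool_rot: [0.23, 0.856, 0.446, 0.122]
wrist_force: [1.6, -2.0, 6.3]
width: 52.9
gripper_force: 70.1
```

```bash
python3 -c "
from h import *
bedgo(-33,5,0)"
```

```text
t 9.0 origin in bed [-33.5   4.8   1.1] F bed [ 5.2 -0.7  4.3] T bed [-0.51 -0.6   0.21] w 52.9 roterr deg(tool) [ 0.17 -0.13 -0.14] q [-0.15  0.38  2.14 -1.04  0.26  1.43]
(array([0.0011, 0.0025, 0.0055]), array([ 0.0038, -0.0028, -0.0031]))
```

Fence contact at the terminal end first: Fx ≈ 5 N, with a torque of 0.21 N·m about the bed normal. I'll add a small corrective turn to bring the whole side flush.

Emit:
jog_arm --motion '[[[0, -0.002, 0.0005], [0, 0, -0.004]], [[0, -0.002, 0.0005], [0, 0, -0.008]], [[0, -0.002, 0.0005], [0, 0, -0.008]]]'

```text
time_s: 9.25
tcp_pos: [587.3, -161.6, 87.3]
tool_rot: [0.23, 0.856, 0.447, 0.121]
wrist_force: [1.9, -2.4, 7.9]
width: 53.2
gripper_force: 70.2
```

```bash
python3 -c "
from h import *
bedgo(-33,5,0)"
```

```text
t 9.25 origin in bed [-33.5   4.9   1.1] F bed [ 6.5 -0.9  5.4] T bed [-0.53 -0.77 -0.65] w 53.2 roterr deg(tool) [ 0.19 -0.14  0.09] q [-0.15  0.38  2.14 -1.04  0.26  1.43]
(array([0.0007, 0.0024, 0.0054]), array([ 0.0042, -0.003 ,  0.002 ]))
```

Emit:
jog_arm --motion '[[[0, -0.001, 0.0005], [0, 0, 0.005]], [[-0.02, -0.001, 0.0005], [0, 0, 0.005]], [[-0.045, -0.001, 0.0005], [0, 0, 0.005]], [[-0.07, -0.001, 0.0005], [0, 0, 0.005]], [[-0.09, -0.001, 0.0005], [0, 0, 0.005]], [[-0.1, -0.001, 0.0005], [0, 0, 0.005]], [[-0.1, -0.001, 0.0005], [0, 0, 0.005]]]'

```text
time_s: 9.83
tcp_pos: [576.7, -176.6, 87.3]
tool_rot: [0.23, 0.856, 0.447, 0.123]
wrist_force: [2.2, 6.0, 10.7]
width: 52.8
gripper_force: 70.7
```

```bash
python3 -c "
from h import *
bedgo(-33,-35,0)"
```

```text
t 9.83 origin in bed [-33.5 -13.5   1.2] F bed [ 4.   6.2 10.1] T bed [ 0.55 -0.17 -0.28] w 52.8 roterr deg(tool) [ 0.23 -0.36 -0.05] q [-0.18  0.37  2.16 -1.06  0.23  1.42]
(array([-0.1073,  0.0028,  0.0053]), array([ 0.0052, -0.008 , -0.0012]))
```

Emit:
jog_arm --motion '[[[-0.02, -0.001, -0.0005], [0, -0.004, 0]], [[-0.045, -0.001, -0.0005], [0, -0.004, 0]], [[-0.07, -0.001, -0.0005], [0, -0.004, 0]], [[-0.088, -0.001, -0.0005], [0, -0.004, 0]], [[-0.088, -0.001, -0.0005], [0, -0.004, 0]]]'

```text
time_s: 10.25
tcp_pos: [566.5, -191.2, 87.3]
tool_rot: [0.231, 0.856, 0.446, 0.122]
wrist_force: [2.6, 4.4, 9.3]
width: 53.1
gripper_force: 70.6
```

```bash
python3 -c "
from h import *
bedgo(-33,-35,0)"
```

```text
t 10.25 origin in bed [-33.6 -31.3   1.2] F bed [4.3 5.1 8.3] T bed [ 0.56 -0.29 -0.24] w 53.1 roterr deg(tool) [ 0.24 -0.17 -0.05] q [-0.22  0.37  2.17 -1.07  0.22  1.41]
(array([-0.0184,  0.003 ,  0.0058]), array([ 0.0054, -0.0038, -0.0012]))
```

Emit:
jog_arm --motion '[[[-0.006, 0, 0], [0, 0, 0]], [[-0.012, 0, 0], [0, 0, 0]], [[-0.014, 0, 0], [0, 0, 0]], [[-0.014, 0, 0], [0, 0, 0]]]'

```text
time_s: 10.58
tcp_pos: [565.2, -193.0, 87.3]
tool_rot: [0.23, 0.856, 0.447, 0.122]
wrist_force: [4.0, 7.5, 9.7]
width: 52.7
gripper_force: 70.6
```

```bash
python3 -c "
from h import *
bedgo(-33,-35,0)"
```

```text
t 10.58 origin in bed [-33.6 -33.5   1.2] F bed [4.  8.4 8.9] T bed [ 0.91 -0.17 -0.38] w 52.7 roterr deg(tool) [ 0.25 -0.21 -0.05] q [-0.22  0.37  2.18 -1.08  0.21  1.4 ]
(array([-0.0074,  0.003 ,  0.0059]), array([ 0.0055, -0.0047, -0.001 ]))
```

Emit:
jog_arm --motion '[[[-0.003, 0, 0], [0, 0, 0]], [[-0.005, 0, 0], [0, 0, 0]], [[-0.005, 0, 0], [0, 0, 0]]]'

```text
time_s: 10.83
tcp_pos: [564.7, -193.7, 87.3]
tool_rot: [0.23, 0.856, 0.447, 0.122]
wrist_force: [3.3, 7.2, 9.7]
width: 53.0
gripper_force: 70.6
```

```bash
python3 -c "
from h import *
bedgo(-33,-35,0)"
```

```text
t 10.83 origin in bed [-33.6 -34.4   1.2] F bed [3.6 7.8 9.2] T bed [ 0.98 -0.14 -0.36] w 53.0 roterr deg(tool) [ 0.25 -0.22 -0.04] q [-0.23  0.37  2.18 -1.08  0.21  1.4 ]
(array([-0.0031,  0.003 ,  0.0059]), array([ 0.0056, -0.0049, -0.0008]))
```

Still sliding; not there yet.

Emit:
jog_arm --motion '[[[-0.003, 0, 0], [0, 0, 0]], [[-0.006, 0, 0], [0, 0, 0]], [[-0.006, 0, 0], [0, 0, 0]]]'

```text
time_s: 11.08
tcp_pos: [564.6, -194.0, 87.3]
tool_rot: [0.23, 0.856, 0.447, 0.123]
wrist_force: [5.0, 11.7, 8.0]
width: 52.7
gripper_force: 70.6
```

```bash
python3 -c "
from h import *
bedgo(-33,-35,0)"
```

```text
t 11.08 origin in bed [-33.6 -34.7   1.2] F bed [ 1.7 12.5  8.2] T bed [ 1.54  0.09 -0.37] w 52.7 roterr deg(tool) [ 0.26 -0.33 -0.03] q [-0.23  0.36  2.18 -1.08  0.21  1.4 ]
(array([-0.0014,  0.0029,  0.006 ]), array([ 0.0059, -0.0073, -0.0006]))
```

Stop contact: Fy ≈ 12 N and motion blocked at y ≈ -34.7. A last push into bed, fence and stop to confirm.

Emit:
jog_arm --motion '[[[-0.002, -0.003, 0.0005], [0, 0, 0.001]], [[-0.003, -0.005, 0.0005], [0, 0, 0.002]], [[-0.003, -0.005, 0.0005], [0, 0, 0.002]], [[-0.003, -0.005, 0.0005], [0, 0, 0.002]]]'

```text
time_s: 11.42
tcp_pos: [564.5, -193.9, 87.3]
tool_rot: [0.23, 0.856, 0.447, 0.124]
wrist_force: [8.2, 11.9, 10.1]
width: 53.0
gripper_force: 70.6
```

```bash
python3 -c "
from h import *
bedgo(-33,-35,0)"
```

```text
t 11.42 origin in bed [-33.7 -34.8   1.2] F bed [ 5.  14.5  8.8] T bed [ 1.62 -0.23 -0.17] w 53.0 roterr deg(tool) [ 0.34 -0.38 -0.07] q [-0.23  0.36  2.18 -1.09  0.21  1.41]
(array([-0.0013,  0.0032,  0.0061]), array([ 0.0075, -0.0084, -0.0016]))
```

Emit:
jog_arm --motion '[[[0.003, 0, 0], [0, 0, 0]], [[0.004, 0, 0], [0, 0, 0]]]'

```text
time_s: 11.58
tcp_pos: [564.5, -193.9, 87.3]
tool_rot: [0.231, 0.856, 0.446, 0.123]
wrist_force: [6.3, 6.8, 11.1]
width: 53.0
gripper_force: 70.6
```

Emit:
jog_arm --motion '[[[0, 0, 0], [0, 0, 0]], [[0, 0, 0], [0, 0, 0]], [[0, 0, 0], [0, 0, 0]], [[0, 0, 0], [0, 0, 0]], [[0, 0, 0], [0, 0, 0]], [[0, 0, 0], [0, 0, 0]]]' --claw -1

```text
time_s: 12.08
tcp_pos: [559.2, -195.0, 83.8]
tool_rot: [0.229, 0.857, 0.446, 0.118]
wrist_force: [-0.4, -0.1, -0.6]
width: 85.3
gripper_force: 0.0
```

```bash
python3 -c "
from h import *
bedgo(-33,-35,0)"
```

```text
t 12.08 origin in bed [-38.6 -38.6   0. ] F bed [-0.5 -0.3 -0.3] T bed [0.03 0.22 0.03] w 85.3 roterr deg(tool) [-0.1   0.14 -0.09] q [-0.23  0.37  2.18 -1.09  0.21  1.41]
(array([0.0181, 0.0281, 0.    ]), array([-0.0023,  0.0032, -0.002 ]))
```

Emit:
jog_arm --motion '[[[0.01, 0.025, -0.05], [0, 0, 0]], [[0.02, 0.025, -0.2], [0, 0, 0]], [[0.02, 0.025, -0.4], [0, 0, 0]], [[0.02, 0.025, -0.6], [0, 0, 0]], [[0.02, 0.025, -0.8], [0, 0, 0]], [[0.02, 0.025, -0.8], [0, 0, 0]], [[0.02, 0.025, -0.8], [0, 0, 0]]]'

```text
time_s: 12.67
tcp_pos: [500.8, -147.9, 227.9]
tool_rot: [0.231, 0.857, 0.446, 0.121]
wrist_force: [0.7, -0.9, 0.0]
width: 85.3
gripper_force: 0.0
```

```bash
python3 - <<'E'
from h import *
from plant import ctrl
shot('w3');P=np.load('w3_P.npy')
s=ctrl.snapshot("scene");cv2.imwrite("pics/s3.png",s["frame"][:,:,::-1])
im=cv2.imread("pics/w3.png")
loc=np.array([(x,y,z) for x in(-60,-6) for y in(-100,30) for z in(0,50)])
p=proj(P,loc@BR.T+BO);print(np.c_[loc,p].round(1).tolist())
lo=p.min(0).astype(int)-25;hi=p.max(0).astype(int)+25;lo=np.maximum(lo,0);print(lo,hi)
a=cv2.resize(im[lo[1]:hi[1],lo[0]:hi[0]],None,fx=2.5,fy=2.5,interpolation=cv2.INTER_CUBIC)[:600,:430]
b=cv2.resize(cv2.imread("pics/s3.png")[220:320,185:315],None,fx=2.8,fy=2.8,interpolation=cv2.INTER_CUBIC)
W=np.zeros((600,430+b.shape[1],3),np.uint8);W[:a.shape[0],:a.shape[1]]=a;W[:b.shape[0],430:]=b;cv2.imwrite("pics/c3.png",W)
E
```

```text
12.6667 [ 500.77797711 -147.87323094  227.93987764] [0.23073106 0.85650226 0.44560708 0.12083618] 0.074108325090696
[[-60.0, -100.0, 0.0, 286.0, 287.0], [-60.0, -100.0, 50.0, 281.3, 311.6], [-60.0, 30.0, 0.0, 282.0, 144.2], [-60.0, 30.0, 50.0, 275.9, 146.9], [-6.0, -100.0, 0.0, 343.3, 286.8], [-6.0, -100.0, 50.0, 347.6, 311.4], [-6.0, 30.0, 0.0, 346.2, 144.1], [-6.0, 30.0, 50.0, 351.6, 146.8]]
[250 119] [376 336]
```

View pics/c3.png

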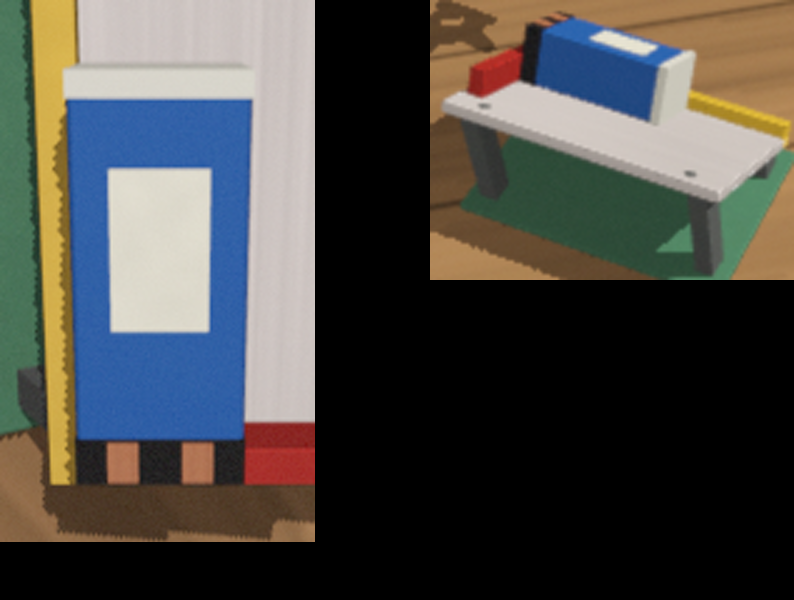

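The picture shows the module flat on the bed, its side along the fence and its terminals at the red stop. Its top corners, at about (275.6,146.5), (351.2,146.5), (280.6,313) and (348,313), lie within about 1.5 px of the home prediction. The gripper is well clear, so I'm handing it in.

```bash
python3 -c "
from plant import ctrl
print(ctrl.sign_off())"
```

```text
the job is handed in; nothing more can be done
None
```

The blue battery module is home on bed, fence and stop, in the order asked: pressed at about 12 N, slid to the fence, then to the stop, and released. The final picture matched home to about 1.5 px, and I handed it in at about 13 s of the 42 s; the hand-in returned no verdict.

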